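# Set the status tags of a vial board

### The arm

A 6-joint arm with a two-finger parallel gripper is mounted at the origin on a cart in front of the work surface, level with it; the furniture and walls round the work are solid. World frame = base frame: x ahead of the robot, y to its left, z up, the work surface at z = 0. Lengths are in m, angles in rad, forces in N, time in s.
With the tool pointing down it reaches from about 0.325 to 0.775 m from the base axis. Payload 5.5 kg.
Tool frame: the origin (TCP) lies midway between the tips of the shut fingers; the grasp point (between the pads) lies 19 mm behind it; z points along the fingers, y is the line along which they close (so a half turn about z gives the same grasp; the last joint's range is limited). The gripper opens to 88 mm and grips with 3 to 60 N. Pads are 20 mm wide; open, the fingers measure 115 mm over their backs; the gripper's body (75 mm by 178 mm) begins 61 mm behind the grasp point.
Start: joints at [1.109, 0.091, 1.231, -0, 1.82, -0.057], TCP at [0.236, 0.552, 0.223] pointing down, gripper open.
Joint ranges: [-2.87, 2.87], [-0.86, 2.18], [0.17, 2.46], [-1.51, 4.65], [0.06, 2.69], [-2.65, 2.65]. Speed limits (rad/s): [2.57, 2.57, 3.01, 3.14, 3.14, 3.14].

### API

Orientations are given as a unit quaternion [x, y, z, w].
In Python, from cell import * gives the robot as it stands. The module is installed in compiled form; this text tells all that it offers.
- The arm moves only by the tool step_arm, never from a script. Its argument "steps" is a list that holds one entry, the list of rows, each a list of 7 numbers: the shift along the tool's x, y, z in mm, then the turn, a rotation vector about the tool's x, y, z in degrees, then the closure, from -1 (fully open) to 1 (shut). In form: [[[dx, dy, dz, ax, ay, az, fingers], ...]]. A call has 1 to 12 rows; each row is the pose to reach, as a shift and turn from the pose commanded when the call began, along the tool's axes at that moment; what a row does not reach only later rows make up. A row lasts 1/10 s, in which the tool goes at most 50 mm and 8.59 degrees, less where a joint would pass 70% of its speed; a pose out of reach is approached as far as the arm can. A call with a gripper value outside its range is refused whole. The fingers move at their own pace and stop on an object; "grip_force" is the grip in N (left out, the last holds). Time passes only in rows, so rows that repeat a pose let the fingers close. It gives the time, the measured TCP pose, the force, the opening and the grip force at its end, in the units of the state.
- get_obs(): the state, without advancing time (a new reading comes with each control period).
- snapshot(name): name is "scene" or "top" or "wrist"; returns the picture (480x640x3 uint8, red, green, blue); there is no depth.
- camera_info(name): a dict with "vfov" (degrees; the focal length in pixels is half the picture's height over the tangent of half this angle, whatever the lens; pixels are square), "cx", "cy" (the principal point, pixels), "dist" ([k1, k2, p1, p2, k3] as OpenCV has them; the pictures are not rectified), "R" (3x3) and "t" (3): a world point X has camera coordinates R X + t. Camera axes: x right, y down, z forward; pixel columns grow to the right and rows downward; lengths in m; the calibration is good to about 2 mm. A picture is of the moment at which its call begins: read the wrist's pose just before it. camera_info takes no time and is no camera call; for the wrist camera it gives the pose at the moment of the call.
- finish_job(): hands the job in; it is judged then, once.
The state is a dict: "t": time; "joints": joint angles; "dq": joint speeds; "effort": joint torques, N m; "eef_pos": TCP position; "eef_rot": TCP orientation; "contact_force": force on the tool from outside, world axes, zero at the start; "ft_torque": the same for the moment, N m; "opening": finger opening in m; "grasp_force": force on a finger pad.
Only numpy, scipy, OpenCV 4.12 (cv2) and the standard library are available. Lean on these libraries where they do the work, as an engineer would, in place of code of your own. Each camera call takes 0.05 s, during which the arm holds its last target. There are 200 camera calls.

### The job

Each place on the grey board has a vial and, in front of it, a hinged tag that leans left or right. With a fingertip, push over the tags that are wrong, so that every tag in front of a full vial (capped, with soil in it) lies with its green face up and every tag in front of an empty open vial lies with its red face up. Leave all the vials standing in their places and do not disturb the other things on the bench.

Things in the scene. Friction and masses are not known exactly. Their poses are not given: they have to be found in the camera images.
- board: fixed grey board on the worktop, 170 (x) x 450 (y) x 14 mm; origin centred under it, x away from the robot, y left along the row. Places 1 to 4 from left to right at board y = +180, +60, -60, -180 mm; each has a tag at board x = -45 mm and behind it, at x = +47 mm, a round recess (50 mm wide, 6 mm deep) with a vial. Tag hinge pins lie along board x, 32 mm above the worktop
- tag_1 (a joint): hinge of the tag at place 1, rad: 0 = tag upright; +0.70 = resting on its stop leaning right (towards board -y), its green face up; -0.70 = resting on its stop leaning left (board +y), its red face up. Gravity keeps the 30 g tag at either stop and drops it to the other once pushed past upright; no spring
- tag_1_edge (a point): middle of the free upper edge of tag 1, 46 mm from its hinge pin; the tag is a 3 mm thick plate, 50 mm wide along the pin, green on one face and red on the other. At rest this edge is 67 mm above the worktop and 30 mm to the side of the pin; with the tag upright, 78 mm above the worktop
- place_1 (a point): centre of the recess floor of place 1, 8 mm above the worktop
- tag_2 (a joint): hinge of the tag at place 2, rad: 0 = tag upright; +0.70 = resting on its stop leaning right (towards board -y), its green face up; -0.70 = resting on its stop leaning left (board +y), its red face up. Gravity keeps the 30 g tag at either stop and drops it to the other once pushed past upright; no spring
- tag_2_edge (a point): middle of the free upper edge of tag 2, 46 mm from its hinge pin; the tag is a 3 mm thick plate, 50 mm wide along the pin, green on one face and red on the other. At rest this edge is 67 mm above the worktop and 30 mm to the side of the pin; with the tag upright, 78 mm above the worktop
- place_2 (a point): centre of the recess floor of place 2, 8 mm above the worktop
- tag_3 (a joint): hinge of the tag at place 3, rad: 0 = tag upright; +0.70 = resting on its stop leaning right (towards board -y), its green face up; -0.70 = resting on its stop leaning left (board +y), its red face up. Gravity keeps the 30 g tag at either stop and drops it to the other once pushed past upright; no spring
- tag_3_edge (a point): middle of the free upper edge of tag 3, 46 mm from its hinge pin; the tag is a 3 mm thick plate, 50 mm wide along the pin, green on one face and red on the other. At rest this edge is 67 mm above the worktop and 30 mm to the side of the pin; with the tag upright, 78 mm above the worktop
- place_3 (a point): centre of the recess floor of place 3, 8 mm above the worktop
- tag_4 (a joint): hinge of the tag at place 4, rad: 0 = tag upright; +0.70 = resting on its stop leaning right (towards board -y), its green face up; -0.70 = resting on its stop leaning left (board +y), its red face up. Gravity keeps the 30 g tag at either stop and drops it to the other once pushed past upright; no spring
- tag_4_edge (a point): middle of the free upper edge of tag 4, 46 mm from its hinge pin; the tag is a 3 mm thick plate, 50 mm wide along the pin, green on one face and red on the other. At rest this edge is 67 mm above the worktop and 30 mm to the side of the pin; with the tag upright, 78 mm above the worktop
- place_4 (a point): centre of the recess floor of place 4, 8 mm above the worktop
- sample_a: full vial: glass vial with white screw cap, brown soil inside and a small green label, 46 mm wide, 90 mm high, loose; stands in one of the recesses; origin at the centre of its underside
- sample_b: full vial: glass vial with white screw cap, brown soil inside and a small green label, 46 mm wide, 90 mm high, loose; stands in one of the recesses; origin at the centre of its underside
- empty_a: empty vial: clear glass, open neck, no cap, 46 mm wide, 82 mm high, loose; stands in one of the recesses; origin at the centre of its underside
- empty_b: empty vial: clear glass, open neck, no cap, 46 mm wide, 82 mm high, loose; stands in one of the recesses; origin at the centre of its underside
- wash_bottle: bystander: white wash bottle with blue top and bent spout, 64 x 100 x 193 mm, origin under its centre
- glass_beaker: bystander: glass beaker with beige contents, 85 mm wide, 97 mm high, origin under its centre
- tape: bystander: roll of green tape lying flat, 88 mm wide, 24 mm high, origin under its centre
- pen: bystander: marker pen, white with a red cap, 133 mm long, 12 mm thick, origin under its centre
Not all that is in view belongs to the job. Leave any turquoise look-alike of the empty_b alone.

How it is judged:
By the outcome, as a careful person would: the job done as asked, in the order asked, and still so for the second after the job is handed in, with the robot touching nothing.
It also fails if it takes over 35 s, if anything falls off the work surface, if the arm or the gripper's body presses on something with over 40 N, if the wrist force passes 120 N, or if a joint passes its speed limit or range.

## Working session

There is one attempt and no reset: what is moved stays moved. The work goes in short steps, Python scripts to look and compute and a tool call to move; the robot and the scene stay as the last step left them, time stands still between calls to the robot, and variables do not carry over. Pictures are saved under pics/ and viewed, at most 10 in all, crops included, and the job is handed in when it is done.

Besides the shell and the picture viewer there is one more tool, called after "Emit:" as name([rows], argument=value, ...), one row to a line, values as JSON. step_arm: Moves the arm, as the interface text tells. Its arguments: {"type":"object","properties":{"steps":{"type":"array"},"grip_force":{"type":"number"}},"required":["steps"]}

```bash
mkdir -p pics
python3 - <<'E'
from cell import *
import cv2
for n in("scene","top"):
    cv2.imwrite(f"pics/{n}0.png",snapshot(n)[:,:,::-1])
    c=camera_info(n);print(n,c)
o=get_obs();print(o["t"],o["eef_pos"],o["eef_rot"],o["opening"])
E
```

```text
scene {'vfov': 44.265395790416434, 'cx': 323.50660856608977, 'cy': 244.9072492685937, 'dist': array([-0.16543586,  0.        ,  0.        ,  0.        ,  0.        ]), 'R': array([[-0.87963349, -0.47562711, -0.0048756 ],
       [-0.35631468,  0.66569598, -0.655659  ],
       [ 0.31509486, -0.57500236, -0.7550414 ]]), 't': array([0.55201772, 0.17571641, 1.46001099])}
top {'vfov': 43.224440576393654, 'cx': 320.6090552323811, 'cy': 239.72296196208364, 'dist': array([0.04605348, 0.        , 0.        , 0.        , 0.        ]), 'R': array([[-0.19234717, -0.98130696, -0.00626165],
       [-0.91521221,  0.18168701, -0.35968936],
       [ 0.35410333, -0.06345449, -0.9330511 ]]), 't': array([0.19980172, 0.52685401, 1.72275525])}
0.1 [0.23619277 0.55125852 0.22163314] [ 2.01044137e-01  9.79581800e-01 -8.37899324e-04 -2.23901137e-04] 0.08749251349345628
```

View pics/scene0.png

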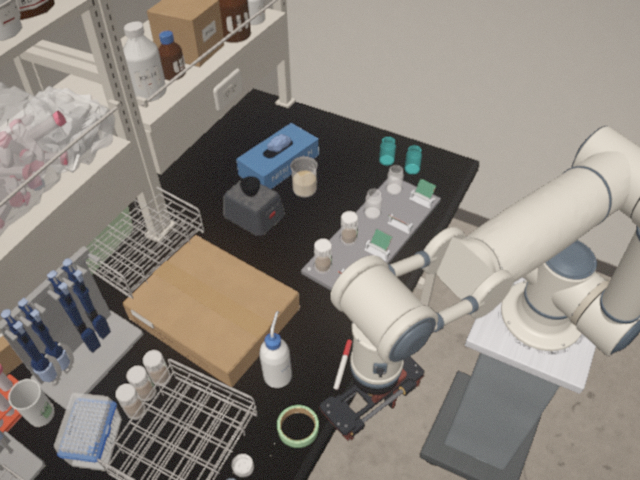

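View pics/top0.png

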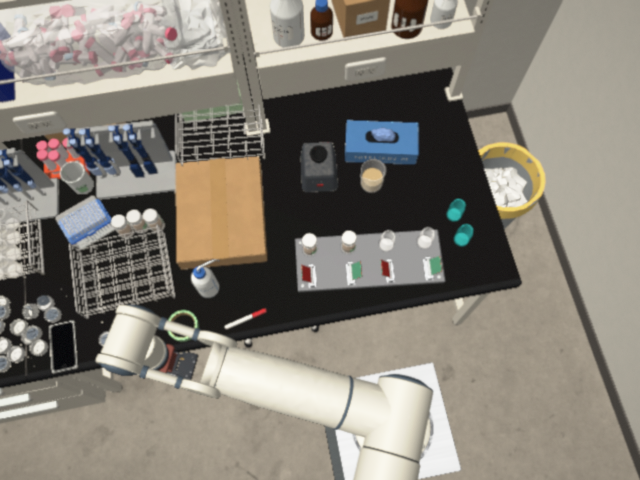

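The top view shows place 1 (full, red), 2 (full, green), 3 (empty, red) and 4 (empty, green), with tags at about (308,274), (354,272), (388,269) and (433,267). The board corners are near (295,237), (441,230), (444,284) and (299,291). I'll check with an enlarged crop and fit the board pose.

```bash
cat > h.py <<'E'
from cell import *
import cv2, numpy as np
def K(c):
    f=240/np.tan(np.radians(c["vfov"]/2)); return np.array([[f,0,c["cx"]],[0,f,c["cy"]],[0,0,1]])
def ray(c,px,z):
    u=cv2.undistortPoints(np.array([px],float).reshape(-1,1,2),K(c),c["dist"]).reshape(-1,2)
    R,t=c["R"],c["t"]; C=-R.T@t; d=np.c_[u,np.ones(len(u))]@R
    return C+d*((z-C[2])/d[:,2])[:,None]
def proj(c,X):
    return cv2.projectPoints(np.array(X,float).reshape(-1,1,3),cv2.Rodrigues(c["R"])[0],c["t"],K(c),c["dist"])[0].reshape(-1,2)
E
python3 - <<'E'
from h import *
im=cv2.imread("pics/top0.png"); c=camera_info("top")
crop=cv2.resize(im[215:305,285:455],None,fx=4.7,fy=4.7,interpolation=cv2.INTER_CUBIC);cv2.imwrite("pics/crop.png",crop)
# board mask: grey
g=im.astype(int); m=((g.min(2)>85)&(np.ptp(g,axis=2)<25)).astype(np.uint8); m[:222]=0;m[300:]=0;m[:,:285]=0;m[:,455:]=0
m=cv2.morphologyEx(m,cv2.MORPH_OPEN,np.ones((7,7),np.uint8))
k=max(cv2.findContours(m,0,2)[0],key=cv2.contourArea)
b=cv2.boxPoints(cv2.minAreaRect(k));print(b)
X=ray(c,b,0.014);print(X.round(4),X.mean(0))
for i in range(4):
    d=X[(i+1)%4]-X[i];print(np.linalg.norm(d),np.degrees(np.arctan2(d[1],d[0])))
E
```

```text
[[294.11404 233.76685]
 [439.8622  224.36375]
 [443.55753 281.64148]
 [297.80936 291.04456]]
[[ 0.6239  0.1668  0.014 ]
 [ 0.5652 -0.2934  0.014 ]
 [ 0.3792 -0.2547  0.014 ]
 [ 0.4363  0.189   0.014 ]] [ 0.50117055 -0.04808976  0.014     ]
0.46395201316888784 -97.2638331178
0.18997199315021218 168.24324495975952
0.4473868699947874 82.67379405207527
0.18890868649277057 -6.753139837021621
```

View pics/crop.png

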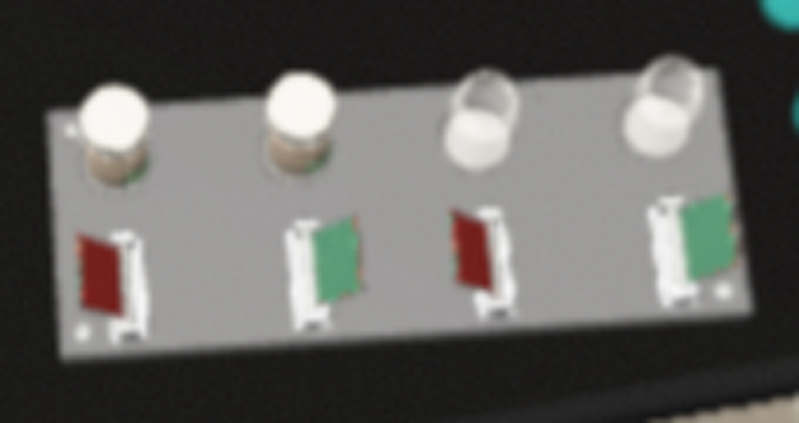

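The crop confirms it: tag 1 (full vial, red) must go right, and tag 4 (empty vial, green) must go left. Tags 2 and 3 are already correct. Board corners in the crop are (46,112), (715,70), (753,313) and (62,358).

```bash
cat >> h.py <<'E'
from scipy.optimize import least_squares
from scipy.spatial.transform import Rotation as Ro
def B(p,b): # board->world
    c,s=np.cos(p[2]),np.sin(p[2]); b=np.array(b,float)
    return np.c_[p[0]+c*b[:,0]-s*b[:,1],p[1]+s*b[:,0]+c*b[:,1],b[:,2]]
def toolshift(P,b):
    o=get_obs(); R=Ro.from_quat(o["eef_rot"])
    w=B(P,b); yt=np.degrees(np.arctan2(R.as_matrix()[1,1],R.as_matrix()[0,1]))
    print("t",o["t"],"tcp",o["eef_pos"].round(4),"F",o["contact_force"].round(1),"open",o["opening"],"tool y deg",yt,"board y",90+np.degrees(P[2]))
    print("z turn deg (tool, down)",-(90+np.degrees(P[2])-yt))
    print("target world",w.round(4).tolist()); print("shift mm",(R.inv().apply(w-o["eef_pos"])*1e3).round(1).tolist())
E
python3 - <<'E'
from h import *
c=camera_info("top")
px=np.array([[46,112],[715,70],[753,313],[62,358]])/4.7+[285,215]
b=[[.085,.225,.014],[.085,-.225,.014],[-.085,-.225,.014],[-.085,.225,.014]]
r=least_squares(lambda p:(proj(c,B(p,b))-px).ravel(),[.5,-.05,-.12]);P=r.x
print(P,r.fun.round(2)); np.save("P.npy",P)
toolshift(P,[[-.045,.26,.2],[-.045,.26,.055],[-.045,.165,.055]])
print("teal",ray(c,[[463,240],[455,215]],0.0))
E
```

```text
[ 0.49221238 -0.04603611 -0.12666293] [ 0.5   0.38  0.02  0.14 -0.48 -0.25 -0.03 -0.2 ]
t 0.1 tcp [0.2362 0.5513 0.2216] F [-0.7 -0.1  0.2] open 0.08749251349345628 tool y deg 66.80394833911845 board y 82.74274871342448
z turn deg (tool, down) -15.938800374306027
target world [[0.4804, 0.2176, 0.2], [0.4804, 0.2176, 0.055], [0.4684, 0.1233, 0.055]]
shift mm [[-355.9, -210.5, 22.0], [-355.9, -210.2, 167.0], [-382.0, -301.6, 167.1]]
teal [[ 0.50425464 -0.35487637  0.        ]
 [ 0.59246888 -0.35345413  0.        ]]
```

Emit:
step_arm([
  [[-40,-24,-30,0,0,-3,1],[-80,-48,-30,0,0,-6,1],[-120,-72,-30,0,0,-9,1],[-160,-95,-30,0,0,-12,1],[-200,-119,-30,0,0,-16,1],[-240,-143,-30,0,0,-16,1],[-280,-166,-30,0,0,-16,1],[-318,-188,-30,0,0,-16,1],[-356,-210,-20,0,0,-16,1],[-356,-210,0,0,0,-16,1],[-356,-210,22,0,0,-16,1],[-356,-210,22,0,0,-16,1]],
])

```text
t: 1.3
eef_pos: [0.4797, 0.2173, 0.1966]
eef_rot: [0.063, 0.998, -0.001, -0.003]
contact_force: [0.5, 0.3, -1.1]
opening: 0.0003
grasp_force: 0.0
```

Run:
```python
from h import *
toolshift(np.load("P.npy"),[[-.045,.26,.2],[-.045,.26,.055],[-.045,.165,.055]])
a=snapshot("top")[200:320,270:430]; cv2.imwrite("pics/t1.png",cv2.resize(np.hstack([a]),None,fx=4,fy=4)[:,:,::-1])
```

```text
t 1.3 tcp [0.4797 0.2173 0.1966] F [ 0.5  0.3 -1.1] open 0.0003394784550832408 tool y deg 82.74573813534593 board y 82.74274871342448
z turn deg (tool, down) 0.0029894219214554596
target world [[0.4804, 0.2176, 0.2], [0.4804, 0.2176, 0.055], [0.4684, 0.1233, 0.055]]
shift mm [[-0.7, 0.4, -3.4], [-1.6, 0.8, 141.6], [-1.6, -94.2, 141.9]]
```

View pics/t1.png

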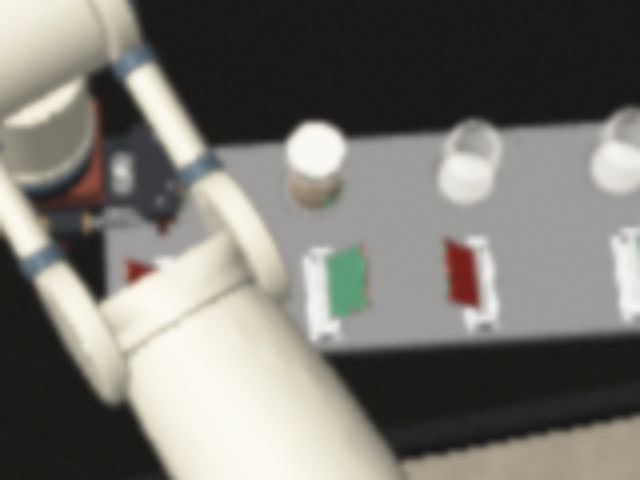

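The picture shows the gripper left of tag 1, with the other tags and vials undisturbed. Next I go down and push right.

Emit:
step_arm([
  [[-1,0,45,0,0,0,1],[-1,0,90,0,0,0,1],[-1,0,130,0,0,0,1],[-1,0,141,0,0,0,1],[-1,-20,141,0,0,0,1],[-1,-35,141,0,0,0,1],[-1,-50,141,0,0,0,1],[-1,-62,141,0,0,0,1],[-1,-74,141,0,0,0,1],[-1,-86,141,0,0,0,1],[-1,-86,141,0,0,0,1]],
])

```text
t: 2.45
eef_pos: [0.471, 0.1314, 0.0598]
eef_rot: [0.064, 0.998, -0.0, 0.0]
contact_force: [-0.6, -0.5, -0.6]
opening: 0.0007
grasp_force: 0.0
```

Run:
```python
from h import *
toolshift(np.load("P.npy"),[[-.045,.174,.055],[-.045,.22,.13],[-.045,-.26,.2]])
a=snapshot("scene")[160:300,280:460];b=snapshot("wrist")
cv2.imwrite("pics/t2.png",np.hstack([cv2.resize(a,(463,360)),b[::2,::2][:,:].repeat(1,0) if 0 else cv2.resize(b,(330,360))])[:,:,::-1])
```

```text
t 2.45 tcp [0.471  0.1314 0.0598] F [-0.6 -0.5 -0.6] open 0.0007391918004922345 tool y deg 82.71048465494928 board y 82.74274871342448
z turn deg (tool, down) -0.032264058475192314
target world [[0.4696, 0.1323, 0.055], [0.4754, 0.1779, 0.13], [0.4147, -0.2983, 0.2]]
shift mm [[1.6, 0.6, 4.8], [1.6, 46.6, -70.2], [1.3, -433.4, -140.0]]
```

View pics/t2.png

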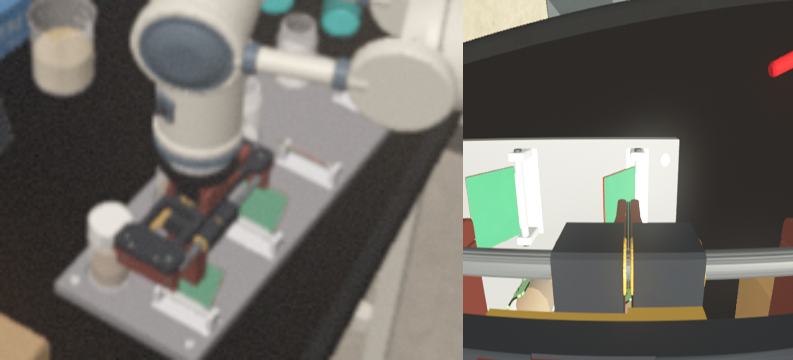

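Tag 1 now lies green up. I lift and travel to the right of tag 4.

Emit:
step_arm([
  [[1,3,-45,0,0,0,1],[1,3,-90,0,0,0,1],[1,0,-135,0,0,0,1],[1,-45,-140,0,0,0,1],[1,-94,-140,0,0,0,1],[1,-143,-140,0,0,0,1],[1,-192,-140,0,0,0,1],[1,-241,-140,0,0,0,1],[1,-290,-140,0,0,0,1],[1,-339,-140,0,0,0,1],[1,-388,-140,0,0,0,1],[1,-433,-140,0,0,0,1]],
])

```text
t: 3.75
eef_pos: [0.4156, -0.2985, 0.1996]
eef_rot: [0.063, 0.998, 0.0, 0.0]
contact_force: [1.3, 0.7, 0.2]
opening: 0.0005
grasp_force: 0.0
```

Run:
```python
from h import *
toolshift(np.load("P.npy"),[[-.045,-.26,.2],[-.045,-.26,.057],[-.045,-.174,.057]])
```

```text
t 3.75 tcp [ 0.4156 -0.2985  0.1996] F [1.3 0.7 0.2] open 0.00045918748650487334 tool y deg 82.81301278232206 board y 82.74274871342448
z turn deg (tool, down) 0.07026406889758618
target world [[0.4147, -0.2983, 0.2], [0.4147, -0.2983, 0.057], [0.4256, -0.213, 0.057]]
shift mm [[0.9, 0.1, -0.4], [0.9, 0.1, 142.6], [0.8, 86.1, 142.6]]
```

Emit:
step_arm([
  [[1,0,45,0,0,0,1],[1,0,90,0,0,0,1],[1,0,130,0,0,0,1],[1,0,142,0,0,0,1],[1,20,142,0,0,0,1],[1,35,142,0,0,0,1],[1,50,142,0,0,0,1],[1,62,142,0,0,0,1],[1,74,142,0,0,0,1],[1,86,142,0,0,0,1],[1,86,142,0,0,0,1]],
])

```text
t: 4.85
eef_pos: [0.4259, -0.2098, 0.0579]
eef_rot: [0.062, 0.998, 0.0, 0.0]
contact_force: [-0.0, -0.5, -0.4]
opening: 0.0001
grasp_force: 0.0
```

Emit:
step_arm([
  [[0,-3,-45,0,0,0,1],[0,-3,-90,0,0,0,1],[0,-3,-135,0,0,0,1],[0,-40,-160,0,0,0,1],[0,-85,-180,0,0,0,1],[0,-85,-180,0,0,0,1],[0,-85,-180,0,0,0,1]],
])

```text
t: 5.55
eef_pos: [0.4147, -0.2963, 0.2374]
eef_rot: [0.064, 0.998, 0.0, -0.0]
contact_force: [0.4, 0.9, -0.4]
opening: 0.0
grasp_force: 0.0
```

Run:
```python
from h import *
a=snapshot("top")[200:310,280:480];b=snapshot("scene")[130:300,290:490]
cv2.imwrite("pics/t3.png",np.hstack([cv2.resize(a,(436,240)).repeat(1,0),cv2.resize(b,(360,240))])[:,:,::-1])
print(get_obs()["t"])
```

```text
5.65
```

View pics/t3.png

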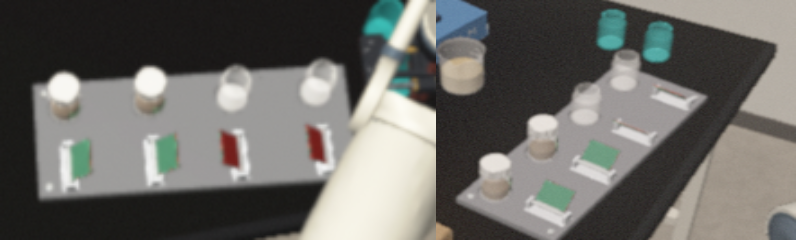

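The tags now read green, green, red, red against full, full, empty, empty. All the vials are standing, the turquoise look-alikes are untouched and the arm is clear.

```bash
python3 -c "
from cell import *
print(finish_job())"
```

```text
the job is handed in; nothing more can be done
None
```

I pushed tag 1 over to green and tag 4 over to red; tags 2 and 3 were already right, all four vials are still standing, and the job was handed in at about 5.7 s.

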